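Load a chain wheel into the jig's corner pocket

ROBOT

A 7-joint arm with a two-finger parallel gripper is mounted at the origin on a cart in front of the work surface, level with it; the furniture and walls round the work are solid. World frame = base frame: x ahead of the robot, y to its left, z up, the work surface at z = 0. Lengths are in mm, angles in rad, forces in N, time in s.
With the tool pointing down it reaches from about 400 to 875 mm from the base axis. Payload 4.4 kg.
Tool frame: the origin (TCP) lies midway between the tips of the shut fingers; the grasp point (between the pads) lies 19 mm behind it; z points along the fingers, y is the direction in which the jaws open and shut (so a half turn about z gives the same grasp; the last joint's range is limited). The gripper opens to 85 mm and grips with 20 to 120 N. Pads are 22 mm wide; open, the fingers measure 114 mm over their backs; the gripper's body (76 mm by 85 mm) begins 54 mm behind the grasp point. The pads swing forward as they close: fully open they stand 13 mm farther back than shut.
Start: joints at [-1.187, 0.628, 0.038, 1.517, -0.027, 0.996, -0.02], TCP at [282.589, 585.373, 201.213] pointing down, gripper open.
Joint ranges: [-3.06, 3.06], [-0.37, 2.12], [-1.25, 1.32], [0.18, 2.47], [-1.1, 4.24], [0.23, 1.98], [-2.94, 2.94]. Speed limits (rad/s): [2.57, 2.57, 3.14, 3.14, 3.14, 3.14, 3.14].

INTERFACE

Orientations are given as [roll, pitch, yaw] about the fixed x, y, z axes, in that order (R = Rz(yaw) Ry(pitch) Rx(roll)).
In Python, from cell import * gives the robot as it stands. The module is installed in compiled form; this text tells all that it offers.
- The arm moves only by the tool move_arm, never from a script. Its argument "series" is a list of rows, each a list of 2 entries, a list of its own where there are three numbers: the shift along the tool's x, y, z in m, then the turn about the tool's z in rad. In form: [[[x, y, z], yaw], ...]. A call has 1 to 5 rows; each row is the pose to reach, as a shift and turn from the pose measured when the call began, along the tool's axes at that moment; what a row does not reach only later rows make up. A row lasts 1/8 s, in which the tool goes at most 62.5 mm and 10.7 degrees, less where a joint would pass 70% of its speed; a pose out of reach is approached as far as the arm can. A call with a gripper value outside its range is refused whole. "claw" is the opening, from 0 (shut) to 1 (fully open), set as the call begins (left out, the last holds). The fingers move at their own pace and stop on an object; the grip force is fixed at half the most. Time passes only in rows, so rows that repeat a pose let the fingers close. It gives the time, the measured TCP pose, the force and the opening at its end, in the units of the state.
- read_state(): the state, without advancing time (a new reading comes with each control period).
- get_image(name): name is "scene" or "side" or "wrist"; returns the picture (400x640x3 uint8, blue, green, red); there is no depth.
- camera_model(name): a dict with "fov_y" (degrees; the focal length in pixels is half the picture's height over the tangent of half this angle, whatever the lens; pixels are square), "cx", "cy" (the principal point, pixels), "k1" (the pictures are not rectified: a ray, as slopes to the right and down, at radius r is drawn at 1 + k1 r^2 times it, then the intrinsics apply), "pose" (4x4, takes a point from camera to world coordinates); the wrist camera has in their place "tool_from_camera" (4x4, takes a point from camera to tool coordinates, whose origin is the TCP and whose axes are the flange's). Camera axes: x right, y down, z forward; pixel columns grow to the right and rows downward; lengths in mm; the calibration is good to about 2 mm. A picture is of the moment at which its call begins: read the wrist's pose just before it. camera_model takes no time and is no camera call.
- finish_job(): hands the job in, once; it reports no verdict.
The state is a dict: "clock": time; "qpos": joint angles; "qd": joint speeds; "tau": joint torques, N m; "eef_pos": TCP position; "tool_rot": TCP orientation; "force": force on the tool from outside, world axes, zero at the start; "torque": the same for the moment, N m; "width": finger opening in mm.
Only numpy, scipy, OpenCV 4.12 (cv2) and the standard library are available. Lean on these libraries where they do the work, as an engineer would, in place of code of your own. Each camera call takes 0.05 s, during which the arm holds its last target. There are 200 camera calls.

TASK

A white plastic chain wheel lies loose on the plywood jig. Without picking it up, push it with the fingertips straight across until it rests against the aluminium rail, then keep it against the rail and slide it along into the blue corner pocket until it is fully home against the end stop, and leave it there flat. Push with a light touch, and do not disturb the end cap waiting on the jig or the other things on the bench.

Things in the scene. Friction and masses are not known exactly. Their poses are not given: they have to be found in the camera images.
- chain_wheel: the part to move: white plastic chain wheel, a round disc 39 mm in diameter and 12 mm thick with a collar 20 mm in diameter on top (18 mm high in all), about 40 g, loose on the jig plate near the end far from the pocket; origin at the centre of its underside, z up; its yaw does not matter
- jig: the loading jig, fixed: plywood plate 140 (its x) x 300 (its y) x 12 mm; origin at the centre of its underside, z up; place and yaw (within 0.35 rad) vary. An aluminium rail runs in y along its +x edge, far from the robot; a blue pocket stands in the corner of rail and -y edge (robot's right). Rail and pocket walls stand 14 mm above the plate (26 mm above the bench)
- rail_face (a point): middle of the rail's face, at the plate's upper surface (jig x +58, y 0, z +12 mm); the face looks to jig -x and runs the plate's full length in y. A wheel touching the rail has its centre at jig x = +38.5 mm
- pocket_seat (a point): where the centre of the wheel's underside comes when fully home, touching rail and end stop (jig x +38.5, y -108.5, z +12 mm), axes as the jig's. The pocket is 43 mm wide and opens to +y: end stop face at jig y -128; outer wall parallel to the rail, inner face at x +15, from the stop to y -102, then flaring away from the rail to about x +2, y -86 mm
- end_cap: white tube end cap, flange 45 mm across and 8 mm thick, with a collar, 26 mm high, loose on the jig plate in front of the pocket's outer wall (on the robot's side, outside the pocket); to be left alone; origin at the centre of its underside
- mug: green and white mug, 88 mm high, left of the jig; leave alone; origin at its underside
- clear_tape: clear tape roll, 102 mm across, 50 mm high, near the bench's front right; leave alone; origin at its underside
- marker: black marker, 149 mm long, lying behind the jig; leave alone; origin under its middle
- labels: roll of white labels, 73 mm across, 36 mm high, behind the jig; leave alone; origin at its underside
Not all that is in view belongs to the job. What is shaped like the chain_wheel but orange is not meant.

How it is judged:
By the outcome, as a careful person would: the job done as asked, in the order asked, and still so for the second after the job is handed in, with the robot touching nothing.
It also fails if it takes over 42 s, if anything falls off the work surface, if the arm or the gripper's body presses on something with over 40 N, if the wrist force passes 120 N, or if a joint passes its speed limit or range.

## Working session

There is one attempt and no reset: what is moved stays moved. The work goes in short steps, Python scripts to look and compute and a tool call to move; the robot and the scene stay as the last step left them, time stands still between calls to the robot, and variables do not carry over. Pictures are saved under pics/ and viewed, about 8 in all and at most 12, crops included, and the job is handed in when it is done.

Besides the shell and the picture viewer there is one more tool, called as name(argument=value, ...), one argument or row to a line, values as JSON. move_arm: Moves the arm, as the interface text tells. Its arguments: {"type":"object","properties":{"series":{"type":"array"},"claw":{"type":"number"}},"required":["series"]}

```bash
mkdir -p pics
cat > h.py <<'E'
from cell import *
import numpy as np, cv2
from scipy.spatial.transform import Rotation as R
def cam(n):
    m=camera_model(n); f=200/np.tan(np.radians(m["fov_y"])/2)
    if n=="wrist":
        s=read_state(); T=np.eye(4); T[:3,:3]=R.from_euler('xyz',s["tool_rot"]).as_matrix() if len(s["tool_rot"])==3 else np.array(s["tool_rot"]); T[:3,3]=s["eef_pos"]
        P=T@np.array(m["tool_from_camera"])
    else: P=np.array(m["pose"])
    return f,m["cx"],m["cy"],m["k1"],P
def pix2w(c,uv,z):
    f,cx,cy,k1,P=c
    K=np.array([[f,0,cx],[0,f,cy],[0,0,1.]])
    d=(np.array(uv,float)-[cx,cy])/f; s=d.copy()
    for _ in range(30): s=d/(1+k1*(s@s))
    r=P[:3,:3]@[s[0],s[1],1]; return P[:3,3]+r*(z-P[2,3])/r[2]
def w2pix(c,p):
    f,cx,cy,k1,P=c; q=P[:3,:3].T@(np.array(p)-P[:3,3]); s=q[:2]/q[2]; return s*(1+k1*(s@s))*f+[cx,cy]
E
python3 - <<'E'
from h import *
print(read_state())
for n in("scene","side"):
    print(n,camera_model(n)); cv2.imwrite(f"pics/{n}0.png",get_image(n))
print(camera_model("wrist"))
E
```

```text
{'clock': 0.0, 'qpos': array([-1.18680331,  0.62934958,  0.03846133,  1.51835234, -0.02700229,
        0.99632296, -0.01998405]), 'qd': array([ 3.83179328e-04, -7.98951792e-04, -2.48670080e-04, -6.88750153e-04,
        1.13682772e-04, -1.04668267e-05, -1.21761593e-04]), 'tau': array([ 4.62803018e-04, -5.63410699e+01,  1.22599114e+00, -1.93440807e+01,
        1.09496748e-02,  1.05620432e-02,  9.18709333e-06]), 'eef_pos': array([282.29383469, 584.74165039, 200.29228895]), 'tool_rot': array([-3.13967932e+00,  3.47573195e-05,  2.69179906e+00]), 'force': array([ 0.84271705, -0.26074325,  0.21756   ]), 'torque': array([-0.0416821 , -0.00176309, -0.0003486 ]), 'width': 85.70113560121091}
scene {'fov_y': 50.390659762664505, 'cx': 323.54474334615225, 'cy': 201.64949216880962, 'k1': -0.02640792170406942, 'pose': array([[ 5.63250694e-01, -5.73672918e-01,  5.94683141e-01,
        -1.34046823e+02],
       [-8.26240375e-01, -3.98599592e-01,  3.98051765e-01,
        -4.07664522e+02],
       [ 8.68893970e-03, -7.15554155e-01, -6.98503224e-01,
         9.18094519e+02],
       [ 0.00000000e+00,  0.000
[... 286 characters left out ...]
4.22216154e-01,  6.99920216e-01,
        -8.99315313e+02],
       [ 9.28129373e-03, -8.59591933e-01, -5.10896826e-01,
         7.51867182e+02],
       [ 0.00000000e+00,  0.00000000e+00,  0.00000000e+00,
         1.00000000e+00]])}
{'fov_y': 71.57835824950784, 'cx': 316.7909961495136, 'cy': 202.47266173928628, 'k1': 0.008539584035855764, 'tool_from_camera': array([[-1.24289305e-03, -9.64662850e-01, -2.63484421e-01,
         6.65163522e+01],
       [ 9.99997713e-01, -7.40364687e-04, -2.00652432e-03,
        -3.75673645e-01],
       [ 1.74054491e-03, -2.63486313e-01,  9.64661564e-01,
        -1.73242595e+02],
       [ 0.00000000e+00,  0.00000000e+00,  0.00000000e+00,
         1.00000000e+00]])}
```

View pics/scene0.png

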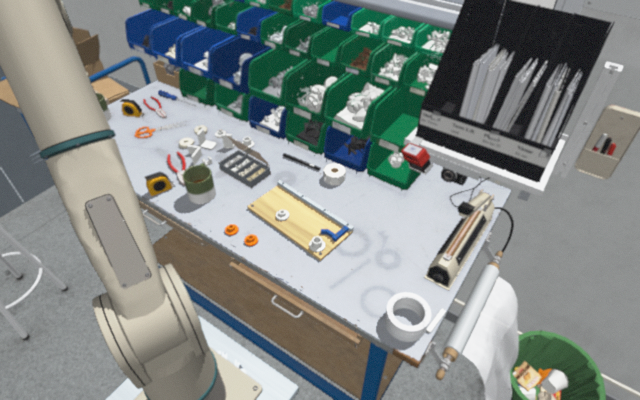

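View pics/side0.png

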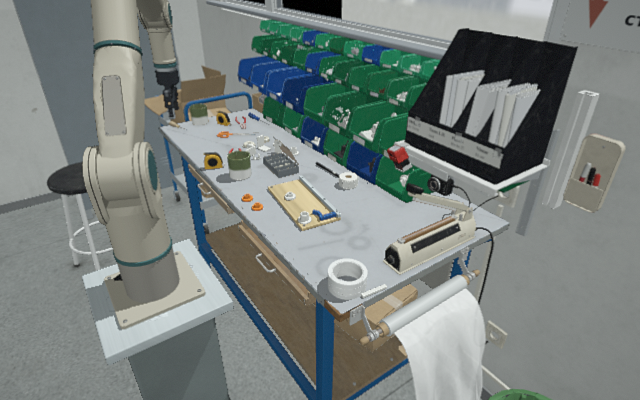

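The scene picture shows the jig around (300,220). There are two white discs on it, at (282,215) and at (317,242) beside the blue pocket at (333,233). Two orange wheels lie off the jig at (231,230) and (251,240). The white one at (282,215), far from the pocket, fits the chain wheel. The one at (317,242) is the end cap. I'll confirm this in an enlarged crop.

Run:
```python
from h import *
a=cv2.imread("pics/scene0.png")[170:270,220:360]
cv2.imwrite("pics/crop1.png",cv2.resize(a,None,fx=5.7,fy=5.7,interpolation=cv2.INTER_CUBIC))
```

```text
(no output)
```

View pics/crop1.png

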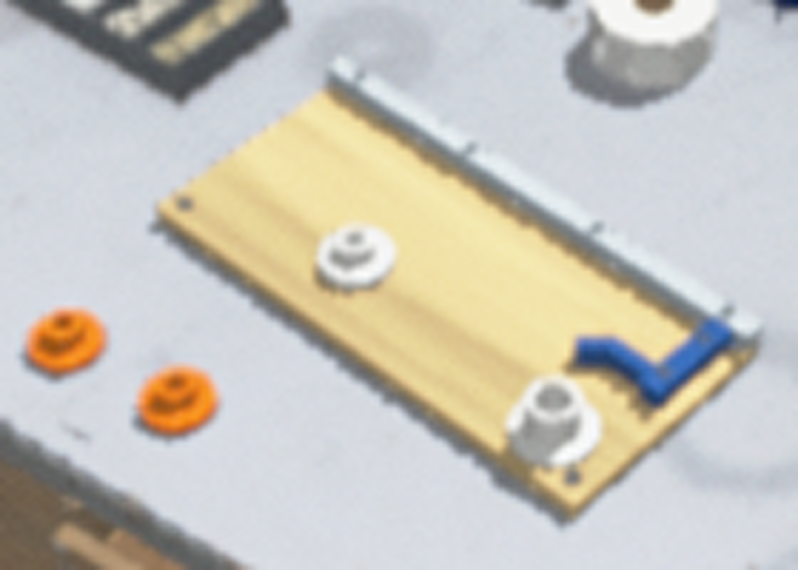

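The crop confirms it: the white wheel with a low collar at crop (356,257) is the chain wheel. The taller-collared cap at (553,420) is outside the pocket. Now I'll work out positions.

Run:
```python
from h import *
from scipy.optimize import least_squares
c=cam("scene")
uv=lambda x,y:np.array([220+(x+.5)/5.7-.5,170+(y+.5)/5.7-.5])
# jig points: front-left top, front-right top, rail top outer right, rail top left outer(front/back)
obs=[((160,208),(-70,150,12)),((570,515),(-70,-150,12)),((760,328),(70,-150,26)),((345,57),(70,150,26)),((328,90),(58,150,12))]
def J(p,q): 
    a=p[2]; return np.array([p[0]+np.cos(a)*q[0]-np.sin(a)*q[1],p[1]+np.sin(a)*q[0]+np.cos(a)*q[1],q[2]])
r=least_squares(lambda p:np.concatenate([w2pix(c,J(p,q))-uv(*o) for o,q in obs]),[550,0,0.])
print(r.x,r.fun.round(1)); p=r.x
for n,o,z in(("wheel",(356,262),22),("cap",(553,395),38),("labels",(653,8),36)):
    w=pix2w(c,uv(*o),z); d=w[:2]-p[:2]; a=p[2]
    print(n,w.round(1),(np.array([[np.cos(a),np.sin(a)],[-np.sin(a),np.cos(a)]])@d).round(1))
```

```text
[ 5.38247336e+02  1.30614729e+02 -1.39677278e-01] [-1.  -0.2  0.2 -0.3  0.4  0.5 -0.   0.3  0.5 -0.4]
wheel [511.8 169.7  22. ] [-31.6  35. ]
cap [484.7  27.7  38. ] [ -38.7 -109.4]
labels [752.7 146.4  36. ] [210.2  45.5]
```

move_arm(
  series=[
    [[-0.04,-0.03,0],-0.06],
    [[-0.08,-0.06,0],-0.12],
    [[-0.12,-0.09,0],-0.18],
    [[-0.16,-0.12,0],-0.24],
    [[-0.2,-0.15,0],-0.31],
  ],
  claw=0.35,
)

```text
clock: 0.72
eef_pos: [397.7, 361.1, 200.4]
tool_rot: [-3.139, -0.001, 3.004]
force: [0.7, -0.3, 0.8]
width: 30.2
```

```bash
cat >> h.py <<'E'
def to(x,y,z,yaw):
    "row that takes the tool from here to the world pose"
    s=read_state(); Rm=R.from_euler('xyz',s["tool_rot"]).as_matrix()
    d=Rm.T@(np.array([x,y,z])-s["eef_pos"])/1000
    t=-(yaw-s["tool_rot"][2]); t=(t+np.pi)%(2*np.pi)-np.pi
    print("clk %.2f"%s["clock"],s["eef_pos"].round(1),s["tool_rot"].round(3),"w %.1f"%s["width"],"F",s["force"].round(1)); print("row",d.round(4),round(t,3))
E
python3 -c "
from h import *
to(500,150,140,3.0)"
```

```text
clk 0.72 [397.7 361.1 200.4] [-3.139e+00 -1.000e-03  3.004e+00] w 30.2 F [ 0.7 -0.3  0.8]
row [-0.1303 -0.1949  0.0607] 0.004
```

move_arm(
  series=[
    [[-0.03,-0.045,0.01],0],
    [[-0.06,-0.09,0.025],0],
    [[-0.09,-0.135,0.04],0],
    [[-0.12,-0.18,0.05],0],
    [[-0.13,-0.195,0.06],0],
  ],
)

```text
clock: 1.35
eef_pos: [500.9, 145.7, 140.1]
tool_rot: [-3.138, -0.0, 2.998]
force: [0.3, 0.7, -0.0]
width: 29.9
```

move_arm(
  series=[
    [[0,0,0],0],
  ],
)

```text
clock: 1.48
eef_pos: [500.5, 144.6, 139.2]
tool_rot: [-3.137, -0.002, 2.996]
force: [-0.3, -0.1, 0.1]
width: 30.1
```

Run:
```python
from h import *
to(500,150,140,3.0)
c=cam("wrist"); im=get_image("wrist"); cv2.imwrite("pics/w1.png",cv2.resize(im,(800,500),interpolation=cv2.INTER_CUBIC))
np.savez("w1.npz",P=c[4])
```

```text
clk 1.48 [500.5 144.6 139.2] [-3.137e+00 -2.000e-03  2.996e+00] w 30.1 F [-0.3 -0.1  0.1]
row [ 0.0012  0.0052 -0.0008] -0.004
```

View pics/w1.png

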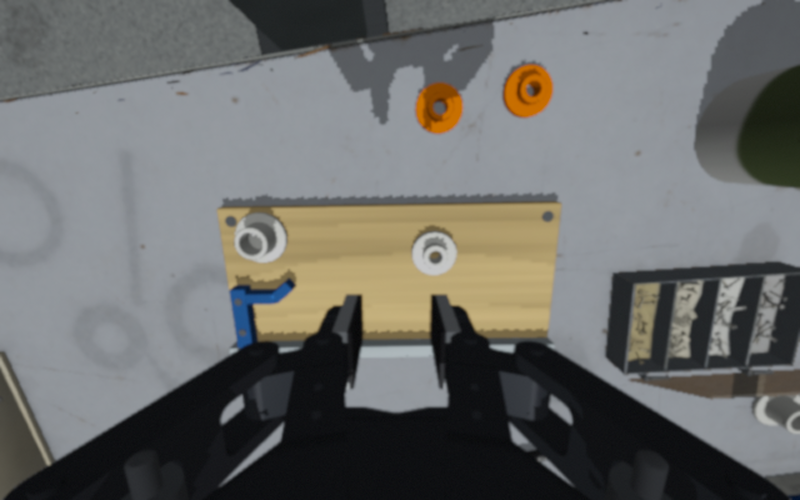

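The wrist view shows the jig front edge from (219,208) to (561,204) and the rail foot at about y=338. The wheel is at (434,254), the cap flange at (261,238) and the blue pocket at (265,300).

Run:
```python
from h import *
from scipy.optimize import least_squares
c=cam("wrist")
uv=lambda x,y:np.array([(x+.5)/1.25-.5,(y+.5)/1.25-.5])
obs=[((219,208),(-70,-150,12)),((561,204),(-70,150,12)),((548,338),(58,150,12)),((234,289),(11,-128-3,26))]
def J(p,q):
    a=p[2]; return np.array([p[0]+np.cos(a)*q[0]-np.sin(a)*q[1],p[1]+np.sin(a)*q[0]+np.cos(a)*q[1],q[2]])
r=least_squares(lambda p:np.concatenate([w2pix(c,J(p,q))-uv(*o) for o,q in obs[:3]]),[538,131,-.14])
print(r.x,r.fun.round(1)); p=r.x
for n,o,z in(("wheel",(434.5,254),21),("cap",(261,239),18)):
    w=pix2w(c,uv(*o),z); a=p[2]
    print(n,w.round(1),(np.array([[np.cos(a),np.sin(a)],[-np.sin(a),np.cos(a)]])@(w[:2]-p[:2])).round(1))
for q in [(58,0,12),(58,0,26),(38.5,-108.5,12),(15,-102,26),(2,-86,26),(15,-128,26)]: print(q,(w2pix(c,J(p,q))*1.25).round())
```

```text
[ 5.42110534e+02  1.32785394e+02 -1.32730849e-01] [-1.8  0.2  1.7  0.2  0.1  0.1]
wheel [518.3 175.3  21. ] [-29.2  39. ]
cap [484.   27.3  18. ] [ -43.6 -112.2]
(58, 0, 12) [391. 339.]
(58, 0, 26) [391. 347.]
(38.5, -108.5, 12) [277. 322.]
(15, -102, 26) [276. 305.]
(2, -86, 26) [293. 291.]
(15, -128, 26) [247. 305.]
```

```bash
cat >> h.py <<'E'
JP=[541.5,132.3,-.135]
def jto(x,y,z,turn=0):
    "target given in jig x,y; turn: tool yaw relative to tool x along jig -x"
    a=JP[2]; to(JP[0]+np.cos(a)*x-np.sin(a)*y,JP[1]+np.sin(a)*x+np.cos(a)*y,z,np.pi+a+turn); 
    s=read_state()["eef_pos"]; d=s[:2]-JP[:2]; print("now jig",(np.array([[np.cos(a),np.sin(a)],[-np.sin(a),np.cos(a)]])@d).round(1))
E
python3 -c "
from h import *
jto(-80,38,15)"
```

```text
clk 1.52 [500.4 145.6 139.6] [-3.137e+00 -2.000e-03  2.997e+00] w 29.7 F [ 0.5  0.2 -0.6]
row [0.0376 0.0306 0.1246] -0.009
now jig [-42.5   7.6]
```

move_arm(
  series=[
    [[0.019,0.015,0.02],0],
    [[0.038,0.03,0.04],-0.009],
    [[0.038,0.0305,0.07],-0.009],
    [[0.038,0.0305,0.095],-0.009],
    [[0.038,0.0305,0.11],-0.009],
  ],
)

```text
clock: 2.15
eef_pos: [465.9, 183.0, 28.9]
tool_rot: [-3.138, -0.003, 3.01]
force: [0.2, 0.7, -0.0]
width: 29.8
```

Run:
```python
from h import *
jto(-80,38,15)
im=get_image("wrist"); cv2.imwrite("pics/w2.png",cv2.resize(im,(800,500),interpolation=cv2.INTER_CUBIC))
```

```text
clk 2.15 [465.9 183.   28.9] [-3.138e+00 -3.000e-03  3.010e+00] w 29.8 F [ 0.2  0.7 -0. ]
row [-0.0018 -0.002   0.0139] 0.003
now jig [-81.8  40.1]
```

View pics/w2.png

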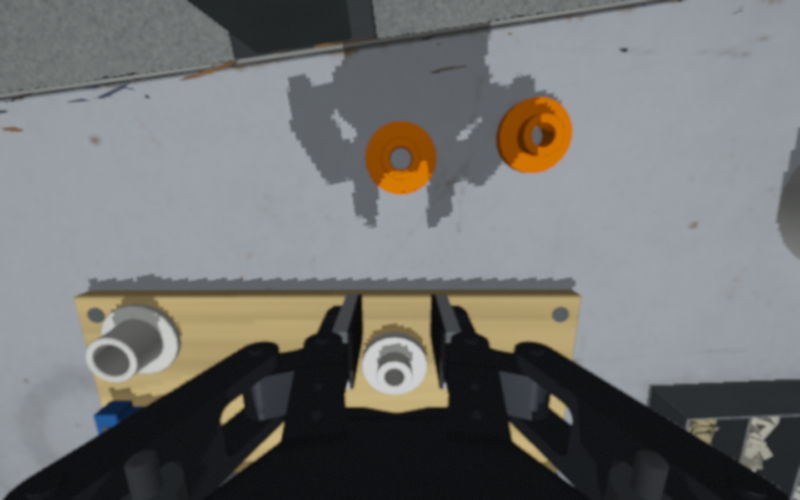

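The wheel at (395,363) is centred between the tips at x≈361 and 432, but the gap looks wide. I'll narrow it and look closer.

move_arm(
  series=[
    [[-0.002,-0.002,0],0],
    [[-0.002,-0.002,0],0],
    [[-0.002,-0.002,0.006],0],
  ],
  claw=0.2,
)

```text
clock: 2.58
eef_pos: [468.0, 180.4, 22.5]
tool_rot: [-3.138, -0.002, 3.009]
force: [0.0, -0.3, -0.2]
width: 17.4
```

Run:
```python
from h import *
jto(-80,38,15)
im=get_image("wrist"); cv2.imwrite("pics/w3.png",cv2.resize(im[210:350,225:405],None,fx=4,fy=4,interpolation=cv2.INTER_CUBIC))
c=cam("wrist");Rm=c[4]
s=read_state();T=R.from_euler('xyz',s["tool_rot"]).as_matrix()
for q in[(0,0,0),(-11,9,0),(-11,-9,0),(11,9,0),(11,-9,0)]: print(q,((w2pix(c,s["eef_pos"]+T@q)-[225,210])*4).round())
```

```text
clk 2.58 [468.  180.4  22.5] [-3.138e+00 -2.000e-03  3.009e+00] w 17.4 F [ 0.  -0.3 -0.2]
row [0.0007 0.0003 0.0075] 0.002
now jig [-79.3  37.7]
(0, 0, 0) [372.  83.]
(-11, 9, 0) [425. 144.]
(-11, -9, 0) [319. 144.]
(11, 9, 0) [427.  19.]
(11, -9, 0) [317.  20.]
```

View pics/w3.png

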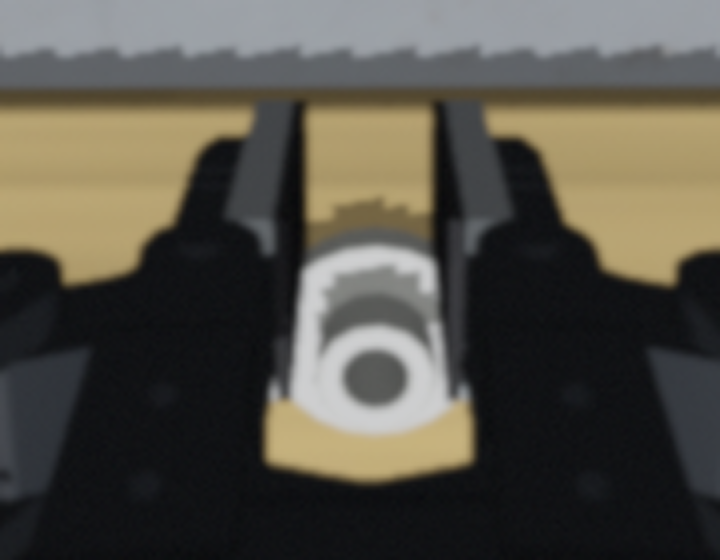

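Gap between tips is about 20 mm (crop x 303–434). The wheel centre at 370 is aligned with it. Now I'll descend and push.

move_arm(
  series=[
    [[0,0,0.004],0],
    [[0,0,0.0075],0],
    [[-0.006,0,0.0075],0],
    [[-0.012,0,0.0075],0],
    [[-0.016,0,0.0075],0],
  ],
)

```text
clock: 3.25
eef_pos: [484.0, 177.8, 14.1]
tool_rot: [-3.137, -0.003, 3.009]
force: [0.2, -0.9, 0.3]
width: 17.1
```

move_arm(
  series=[
    [[-0.004,0,0],0],
    [[-0.008,0,0],0],
    [[-0.012,0,0],0],
    [[-0.016,0,0],0],
    [[-0.02,0,0],0],
  ],
)

```text
clock: 3.88
eef_pos: [504.0, 175.1, 14.0]
tool_rot: [-3.137, -0.003, 3.009]
force: [-0.0, 0.5, 0.0]
width: 17.1
```

Run:
```python
from h import *
jto(5,38,15)
im=get_image("wrist"); cv2.imwrite("pics/w4.png",cv2.resize(im,(800,500),interpolation=cv2.INTER_CUBIC))
```

```text
clk 3.88 [504.  175.1  14. ] [-3.137e+00 -3.000e-03  3.009e+00] w 17.1 F [-0.   0.5  0. ]
row [-0.0479  0.0005 -0.0011] 0.002
now jig [-42.9  37.4]
```

View pics/w4.png

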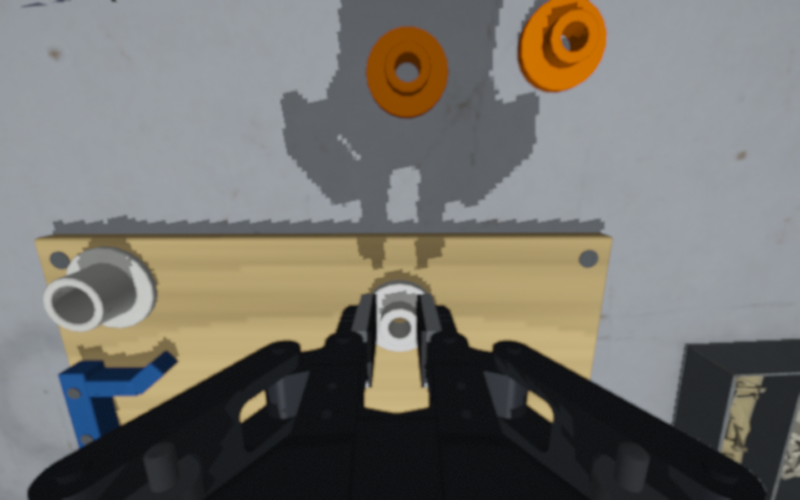

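The picture puts the wheel at (400,325) and the tips' near edge at y≈293. It looks as if the tips may be over the disc rather than behind it, so I'll check by projection.

Run:
```python
from h import *
c=cam("wrist"); uv=lambda x,y:np.array([(x+.5)/1.25-.5,(y+.5)/1.25-.5])
a=JP[2];inv=lambda w:(np.array([[np.cos(a),np.sin(a)],[-np.sin(a),np.cos(a)]])@(w[:2]-JP[:2])).round(1)
print("collar top centre",inv(pix2w(c,uv(400,327),30)),"near rim z20",inv(pix2w(c,uv(400,283),14)),inv(pix2w(c,uv(400,283),24)),"far rim",inv(pix2w(c,uv(400,351),24)))
print("front edge x",inv(pix2w(c,uv(320,236),12)),"tip near edge if z14,20,26,32",[inv(pix2w(c,uv(366,293),z)) for z in(14,20,26,32)])
im=get_image("wrist"); cv2.imwrite("pics/w5.png",cv2.resize(im[205:300,255:385],None,fx=6,fy=6,interpolation=cv2.INTER_CUBIC))
```

```text
collar top centre [-27.7  38.6] near rim z20 [-45.2  38.7] [-48.8  38.6] far rim [-10.8  38.7]
front edge x [-70.2  -2.8] tip near edge if z14,20,26,32 [array([-39.5,  20.5]), array([-41.9,  21.1]), array([-44.2,  21.7]), array([-46.6,  22.3])]
```

View pics/w5.png

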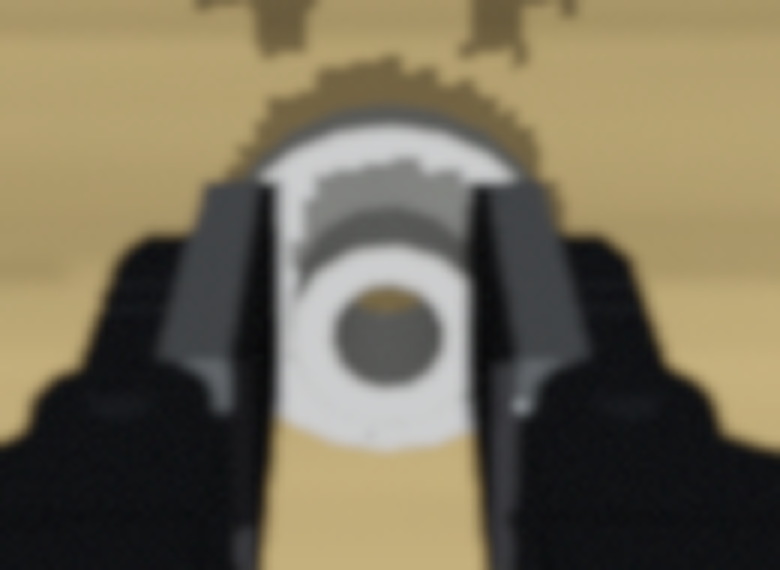

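The wheel is unmoved at jig (-28,38.6). The partly open tips are above the disc, so they stand farther back than the TCP suggests. I'll raise, shut the gripper, move to clear plywood and probe for the surface.

move_arm(
  series=[
    [[0,0,-0.02],0],
    [[0,0,-0.035],0],
    [[0,-0.019,-0.035],0],
    [[0,-0.038,-0.035],0],
    [[0,-0.038,-0.035],0],
  ],
  claw=0.2,
)

```text
clock: 4.6
eef_pos: [498.5, 134.0, 48.6]
tool_rot: [-3.135, -0.004, 3.004]
force: [-0.2, 0.9, -0.5]
width: 17.2
```

move_arm(
  series=[
    [[0,0,0],0],
    [[0,0,0.008],0],
    [[0,0,0.016],0],
    [[0,0,0.024],0],
    [[0,0,0.029],0],
  ],
  claw=0,
)

```text
clock: 5.22
eef_pos: [498.0, 134.0, 18.8]
tool_rot: [-3.135, -0.005, 3.004]
force: [-0.8, 0.5, -1.2]
width: -0.1
```

Run:
```python
from h import *
jto(-40,0,13)
c=cam("wrist");im=get_image("wrist"); cv2.imwrite("pics/w6.png",cv2.resize(im[160:310,220:420],None,fx=4,fy=4,interpolation=cv2.INTER_CUBIC))
s=read_state();T=R.from_euler('xyz',s["tool_rot"]).as_matrix()
for q in[(0,0,0),(11,0,0),(11,0,-10),(11,0,-35)]: print(q,((w2pix(c,s["eef_pos"]+T@q)-[220,160])*4).round())
```

```text
clk 5.22 [498.  134.   18.8] [-3.135 -0.005  3.004] w -0.1 F [-0.8  0.5 -1.2]
row [-0.0034  0.0043  0.0058] -0.002
now jig [-43.4  -4.2]
(0, 0, 0) [391. 281.]
(11, 0, 0) [391. 218.]
(11, 0, -10) [391. 237.]
(11, 0, -35) [391. 298.]
```

View pics/w6.png

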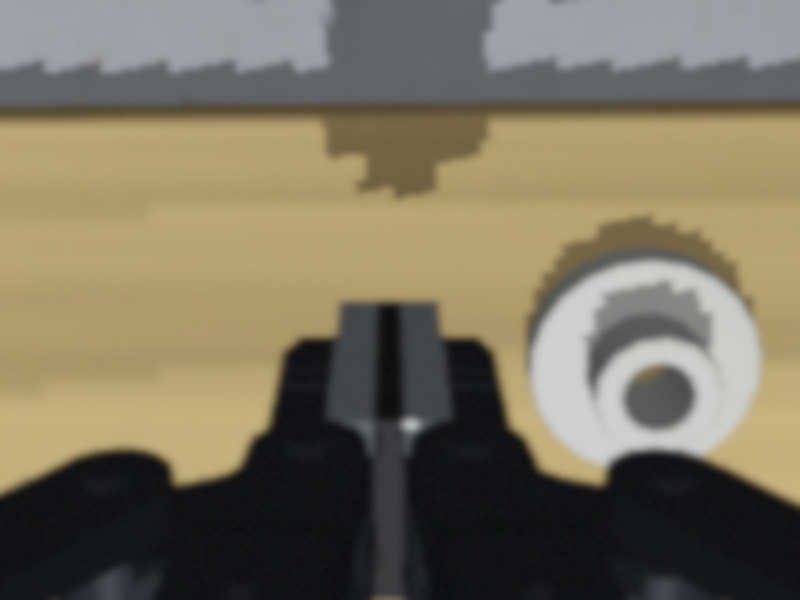

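With the fingers shut, the tip's near edge is at crop y≈302 and its shadow is well clear of it (y≈190). Both suggest the tips are about 35 mm higher than the reported TCP. I'll probe down gently on clear plywood to settle it.

move_arm(
  series=[
    [[0,-0.024,0],0],
    [[0,-0.024,0.004],0],
    [[0,-0.024,0.008],0],
    [[0,-0.024,0.008],0],
  ],
)

```text
clock: 5.78
eef_pos: [494.4, 111.1, 10.3]
tool_rot: [-3.135, -0.006, 3.005]
force: [0.2, 0.7, 1.2]
width: -0.1
```

move_arm(
  series=[
    [[0,0,0.003],0],
    [[0,0,0.006],0],
    [[0,0,0.008],0],
  ],
)

```text
clock: 6.15
eef_pos: [494.2, 111.1, 2.1]
tool_rot: [-3.135, -0.006, 3.006]
force: [-0.4, -0.2, -1.1]
width: 0.0
```

move_arm(
  series=[
    [[0,0,0.003],0],
    [[0,0,0.006],0],
    [[0,0,0.008],0],
  ],
)

```text
clock: 6.52
eef_pos: [494.1, 111.0, -6.1]
tool_rot: [-3.135, -0.006, 3.006]
force: [0.1, -0.9, -0.5]
width: 0.0
```

The TCP reads below the plate surface with no contact, so the reported TCP lies well beyond the real tips. I'll keep descending in small steps.

move_arm(
  series=[
    [[0,0,0.003],0],
    [[0,0,0.006],0],
    [[0,0,0.009],0],
  ],
)

```text
clock: 6.9
eef_pos: [494.0, 111.0, -15.3]
tool_rot: [-3.135, -0.006, 3.006]
force: [0.7, -1.2, 0.1]
width: 0.0
```

move_arm(
  series=[
    [[0,0,0.002],0],
    [[0,0,0.003],0],
  ],
)

```text
clock: 7.15
eef_pos: [493.9, 111.0, -18.0]
tool_rot: [-3.135, -0.006, 3.006]
force: [-2.8, -0.8, 12.8]
width: 0.3
```

move_arm(
  series=[
    [[0,0,0.001],0],
    [[0,0,0.002],0],
  ],
)

```text
clock: 7.4
eef_pos: [494.0, 111.0, -18.1]
tool_rot: [-3.135, -0.006, 3.006]
force: [-5.4, -0.9, 30.6]
width: 0.4
```

Contact found: the tips touch the plate (z=12) at a reported TCP z of about −18, so the real tips are 30 mm behind the reported TCP. I'll retract and redo the cradle approach with that offset.

move_arm(
  series=[
    [[0,0,-0.01],0],
    [[0,0,-0.04],0],
    [[0.02,0.02,-0.05],0],
    [[0.037,0.05,-0.05],0],
    [[0.037,0.068,-0.05],0],
  ],
  claw=0.2,
)

```text
clock: 8.02
eef_pos: [465.8, 185.4, 31.9]
tool_rot: [-3.135, -0.007, 3.008]
force: [1.1, -0.5, -0.7]
width: 16.8
```

```bash
python3 -c "
from h import *
jto(-84,39.5,-15)"
```

```text
clk 8.03 [465.8 185.4  31.9] [-3.135 -0.007  3.008] w 16.8 F [ 1.1 -0.5 -0.7]
row [ 0.0016 -0.0027  0.0469] 0.001
now jig [-82.1  42.5]
```

move_arm(
  series=[
    [[0.002,-0.003,0.015],0],
    [[0.002,-0.003,0.03],0],
    [[0.002,-0.003,0.042],0],
    [[0.002,-0.003,0.0465],0],
    [[0.002,-0.003,0.0465],0],
  ],
)

```text
clock: 8.65
eef_pos: [463.1, 182.1, -14.9]
tool_rot: [-3.135, -0.007, 3.008]
force: [-0.2, 0.0, 0.3]
width: 17.1
```

move_arm(
  series=[
    [[-0.006,0,0],0],
    [[-0.012,0,0],0],
    [[-0.018,0,0],0],
    [[-0.023,0,0],0],
    [[-0.027,0,0],0],
  ],
)

```text
clock: 9.28
eef_pos: [490.3, 178.4, -15.1]
tool_rot: [-3.135, -0.007, 3.007]
force: [-1.0, 0.5, 0.1]
width: 17.0
```

move_arm(
  series=[
    [[-0.004,0,0],0],
    [[-0.008,0,0],0],
    [[-0.012,0,0],0],
    [[-0.016,0,0],0],
    [[-0.02,0,0],0],
  ],
)

```text
clock: 9.9
eef_pos: [510.3, 175.7, -15.2]
tool_rot: [-3.135, -0.007, 3.007]
force: [-0.9, -0.0, 0.9]
width: 17.0
```

Run:
```python
from h import *
jto(5,39.5,-15)
c=cam("wrist");im=get_image("wrist"); cv2.imwrite("pics/w7.png",cv2.resize(im[130:330,160:480],None,fx=2.5,fy=2.5,interpolation=cv2.INTER_CUBIC))
```

```text
clk 9.90 [510.3 175.7 -15.2] [-3.135 -0.007  3.007] w 17.0 F [-0.9 -0.   0.9]
row [-0.0418  0.0006 -0.0005] 0.001
now jig [-36.8  38.8]
```

View pics/w7.png

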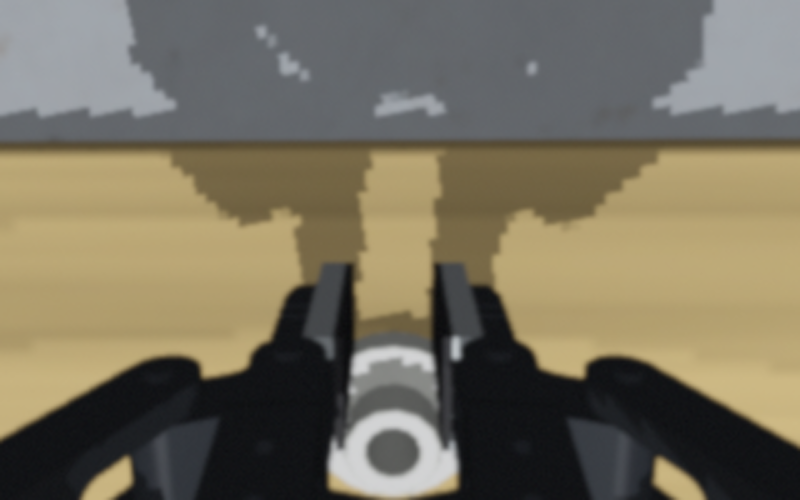

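The shadows now meet the tips and the wheel sits in the cradle, with its collar top at crop (393,452).

Run:
```python
from h import *
c=cam("wrist");w=pix2w(c,[160+393/2.5,130+452/2.5],30)
a=JP[2];d=w[:2]-JP[:2];print((np.array([[np.cos(a),np.sin(a)],[-np.sin(a),np.cos(a)]])@d).round(1))
```

```text
[-7.5 38.7]
```

move_arm(
  series=[
    [[-0.005,0,0],0],
    [[-0.01,0,0],0],
    [[-0.015,0,0],0],
    [[-0.02,0,0],0],
    [[-0.025,0,0],0],
  ],
)

```text
clock: 10.58
eef_pos: [536.2, 172.2, -15.3]
tool_rot: [-3.135, -0.006, 3.007]
force: [-0.1, 0.4, 0.5]
width: 16.8
```

move_arm(
  series=[
    [[-0.004,0,0],0],
    [[-0.008,0,0],0],
    [[-0.011,0,0],0],
    [[-0.013,0,0],0],
  ],
)

```text
clock: 11.08
eef_pos: [549.2, 170.5, -15.4]
tool_rot: [-3.135, -0.006, 3.007]
force: [-1.0, 0.1, 0.9]
width: 16.8
```

move_arm(
  series=[
    [[-0.0015,0,0],0],
    [[-0.003,0,0],0],
    [[-0.004,0,0],0],
  ],
)

```text
clock: 11.45
eef_pos: [553.2, 169.9, -15.4]
tool_rot: [-3.135, -0.006, 3.007]
force: [-0.3, 0.8, -0.6]
width: 17.2
```

move_arm(
  series=[
    [[-0.001,0,0],0],
    [[-0.0015,0,0],0],
  ],
)

```text
clock: 11.7
eef_pos: [554.7, 169.7, -15.4]
tool_rot: [-3.135, -0.006, 3.007]
force: [-0.2, -0.5, 0.5]
width: 17.0
```

move_arm(
  series=[
    [[-0.001,0,0],0],
    [[-0.001,0,0],0],
  ],
)

```text
clock: 11.95
eef_pos: [555.9, 169.6, -15.5]
tool_rot: [-3.135, -0.006, 3.007]
force: [-0.6, -0.2, 0.5]
width: 17.1
```

move_arm(
  series=[
    [[-0.001,0,0],0],
    [[-0.001,0,0],0],
  ],
)

```text
clock: 12.2
eef_pos: [556.5, 169.5, -15.5]
tool_rot: [-3.135, -0.007, 3.007]
force: [-1.1, 0.6, 0.2]
width: 17.2
```

move_arm(
  series=[
    [[-0.001,0,0],0],
    [[-0.001,0,0],0],
  ],
)

```text
clock: 12.45
eef_pos: [556.7, 169.4, -15.6]
tool_rot: [-3.135, -0.008, 3.007]
force: [-2.6, 1.0, 1.7]
width: 17.6
```

move_arm(
  series=[
    [[-0.001,0,0],0],
    [[-0.001,0,0],0],
  ],
)

```text
clock: 12.7
eef_pos: [556.8, 169.4, -15.7]
tool_rot: [-3.134, -0.01, 3.007]
force: [-4.8, 0.7, 3.4]
width: 17.0
```

The wheel is against the rail: force rises to about 5 N and motion stops. I'll back off, lift, shut the gripper and come round behind the wheel.

move_arm(
  series=[
    [[0.01,0,0],0],
    [[0.025,0,0],0],
    [[0.035,0,-0.02],0],
    [[0.035,0,-0.05],0],
    [[0.035,0.02,-0.06],0],
  ],
)

```text
clock: 13.32
eef_pos: [527.4, 193.3, 46.1]
tool_rot: [-3.135, -0.005, 3.004]
force: [-0.4, 0.0, -0.9]
width: 17.1
```

Run:
```python
from h import *
jto(31.8,73,-14,.26)
c=cam("wrist");im=get_image("wrist"); cv2.imwrite("pics/w8.png",cv2.resize(im,(800,500),interpolation=cv2.INTER_CUBIC))
```

```text
clk 13.32 [527.4 193.3  46.1] [-3.135 -0.005  3.004] w 17.1 F [-0.4  0.  -0.9]
row [-0.0542  0.0149  0.0597] -0.262
now jig [-22.1  58.6]
```

move_arm(
  series=[
    [[-0.02,0.01,0],-0.1],
    [[-0.04,0.015,0],-0.2],
    [[-0.054,0.015,0],-0.262],
    [[-0.054,0.015,0.02],-0.262],
    [[-0.054,0.015,0.035],-0.262],
  ],
  claw=0,
)

```text
clock: 14.0
eef_pos: [581.6, 207.3, 9.0]
tool_rot: [-3.141, -0.007, -3.012]
force: [-0.5, -0.6, 0.3]
width: 0.2
```

Run:
```python
from h import *
jto(31.8,73,-14,.26)
```

```text
clk 14.00 [581.6 207.3   9. ] [-3.141 -0.007 -3.012] w 0.2 F [-0.5 -0.6  0.3]
row [-0.0005 -0.007   0.023 ] 0.004
now jig [29.6 79.7]
```

move_arm(
  series=[
    [[0,0,0.012],0],
    [[0,0,0.02],0],
    [[-0.0005,-0.003,0.023],0],
    [[-0.0005,-0.007,0.023],0.004],
  ],
)

```text
clock: 14.5
eef_pos: [583.1, 200.2, -13.8]
tool_rot: [-3.141, -0.007, -3.016]
force: [-0.5, -0.7, -0.1]
width: 0.1
```

Run:
```python
from h import *
jto(31.8,40,-14,.26)
```

```text
clk 14.50 [583.1 200.2 -13.8] [-3.141 -0.007 -3.016] w 0.1 F [-0.5 -0.7 -0.1]
row [ 0.0087 -0.0317  0.0003] 0.0
now jig [32.1 72.9]
```

move_arm(
  series=[
    [[0.001,-0.0039,0],0],
    [[0.002,-0.0077,0],0],
    [[0.003,-0.0116,0],0],
    [[0.004,-0.0155,0],0],
    [[0.005,-0.019,0],0],
  ],
)

```text
clock: 15.12
eef_pos: [580.6, 180.9, -13.6]
tool_rot: [-3.141, -0.006, -3.016]
force: [-0.2, 0.7, 1.1]
width: -0.0
```

move_arm(
  series=[
    [[0.001,-0.0039,0],0],
    [[0.002,-0.0077,0],0],
    [[0.003,-0.0116,0],0],
    [[0.004,-0.0155,0],0],
    [[0.005,-0.019,0],0],
  ],
)

```text
clock: 15.75
eef_pos: [577.9, 161.1, -13.6]
tool_rot: [-3.141, -0.006, -3.016]
force: [-1.3, 1.5, -0.3]
width: 0.2
```

Run:
```python
from h import *
jto(31.8,10,-14,.26)
c=cam("wrist");im=get_image("wrist"); s=get_image("scene")[170:270,250:375]
a=cv2.resize(im,(800,500))[150:500,100:700]; b=cv2.resize(s,None,fx=6,fy=2.4*2.5,interpolation=cv2.INTER_CUBIC)[:600]
cv2.imwrite("pics/w9.png",b); cv2.imwrite("pics/w9w.png",a)
```

```text
clk 15.75 [577.9 161.1 -13.6] [-3.141 -0.006 -3.016] w 0.2 F [-1.3  1.5 -0.3]
row [ 0.0064 -0.0225  0.0004] 0.0
now jig [32.2 33.4]
```

View pics/w9.png

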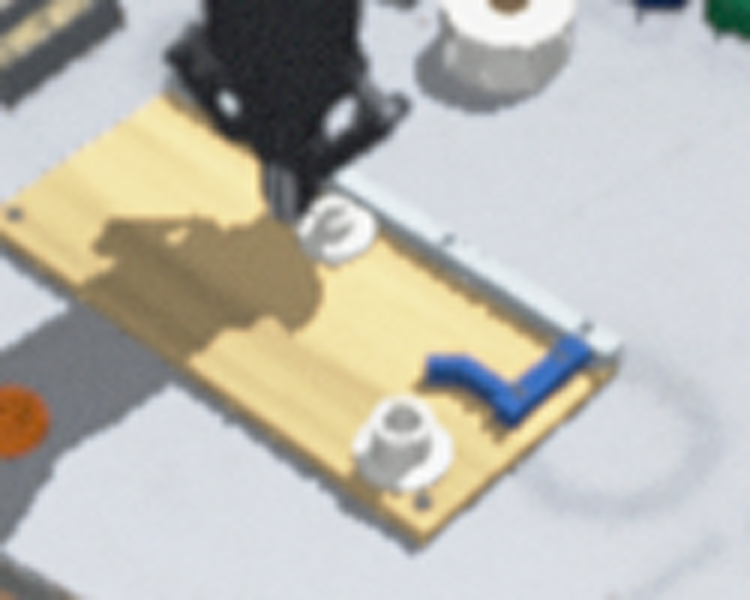

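The wheel at (340,228) is on the rail with the finger behind it at (285,200), and the end cap is undisturbed. I'll continue sliding.

move_arm(
  series=[
    [[0.001,-0.0039,0],0],
    [[0.002,-0.0077,0],0],
    [[0.003,-0.0116,0],0],
    [[0.004,-0.0155,0],0],
    [[0.005,-0.0194,0],0],
  ],
)

```text
clock: 16.48
eef_pos: [575.2, 140.3, -13.6]
tool_rot: [-3.141, -0.007, -3.017]
force: [-0.0, 1.0, 0.4]
width: 0.0
```

move_arm(
  series=[
    [[0.001,-0.0039,0],0],
    [[0.002,-0.0077,0],0],
    [[0.003,-0.0116,0],0],
    [[0.004,-0.0155,0],0],
    [[0.005,-0.0194,0],0],
  ],
)

```text
clock: 17.1
eef_pos: [572.6, 120.1, -13.6]
tool_rot: [-3.141, -0.007, -3.017]
force: [-0.5, 0.3, 0.4]
width: 0.1
```

move_arm(
  series=[
    [[0.001,-0.0039,0],0],
    [[0.002,-0.0077,0],0],
    [[0.003,-0.0116,0],0],
    [[0.004,-0.0155,0],0],
    [[0.005,-0.0194,0],0],
  ],
)

```text
clock: 17.73
eef_pos: [570.1, 100.0, -13.5]
tool_rot: [-3.141, -0.007, -3.017]
force: [0.8, -0.7, -0.5]
width: 0.0
```

move_arm(
  series=[
    [[0.001,-0.0039,0],0],
    [[0.002,-0.0077,0],0],
    [[0.003,-0.0116,0],0],
    [[0.004,-0.0155,0],0],
    [[0.005,-0.0194,0],0],
  ],
)

```text
clock: 18.35
eef_pos: [567.5, 79.8, -13.5]
tool_rot: [-3.141, -0.007, -3.017]
force: [0.4, 1.2, -0.1]
width: 0.3
```

Run:
```python
from h import *
jto(31.8,-83.4,-14,.26)
```

```text
clk 18.35 [567.5  79.8 -13.5] [-3.141 -0.007 -3.017] w 0.3 F [ 0.4  1.2 -0.1]
row [ 0.0099 -0.0335  0.0006] -0.0
now jig [ 32.8 -48.5]
```

move_arm(
  series=[
    [[0.0011,-0.0038,0],0],
    [[0.0022,-0.0076,0],0],
    [[0.0033,-0.0114,0],0],
    [[0.0044,-0.0152,0],0],
    [[0.0055,-0.019,0],0],
  ],
)

```text
clock: 18.98
eef_pos: [564.4, 60.0, -13.4]
tool_rot: [-3.141, -0.007, -3.017]
force: [-0.3, 0.9, -0.9]
width: -0.2
```

move_arm(
  series=[
    [[0.0006,-0.002,0],0],
    [[0.0012,-0.004,0],0],
    [[0.0018,-0.006,0],0],
    [[0.0024,-0.008,0],0],
  ],
)

```text
clock: 19.48
eef_pos: [562.9, 51.8, -13.4]
tool_rot: [-3.141, -0.007, -3.017]
force: [-0.2, 0.8, 0.2]
width: 0.2
```

Run:
```python
from h import *
jto(31.8,-83.4,-14,.26)
```

```text
clk 19.48 [562.9  51.8 -13.4] [-3.141 -0.007 -3.017] w 0.2 F [-0.2  0.8  0.2]
row [ 0.0019 -0.0062  0.0007] -0.0
now jig [ 32.1 -76.9]
```

move_arm(
  series=[
    [[0.0004,-0.0014,0],0],
    [[0.0008,-0.0028,0],0],
    [[0.001,-0.0038,0],0],
  ],
)

```text
clock: 19.85
eef_pos: [562.3, 47.8, -13.4]
tool_rot: [-3.141, -0.007, -3.017]
force: [-1.3, 0.8, -0.0]
width: -0.2
```

move_arm(
  series=[
    [[0.0002,-0.001,0],0],
    [[0.0002,-0.001,0],0],
  ],
)

```text
clock: 20.1
eef_pos: [562.3, 46.7, -13.4]
tool_rot: [-3.141, -0.007, -3.017]
force: [0.4, 0.4, 0.8]
width: 0.1
```

move_arm(
  series=[
    [[0.0002,-0.001,0],0],
    [[0.0002,-0.001,0],0],
  ],
)

```text
clock: 20.35
eef_pos: [562.2, 45.5, -13.4]
tool_rot: [-3.141, -0.007, -3.017]
force: [0.0, 0.1, 0.4]
width: -0.0
```

move_arm(
  series=[
    [[0.0002,-0.001,0],0],
    [[0.0002,-0.001,0],0],
  ],
)

```text
clock: 20.6
eef_pos: [562.2, 44.8, -13.4]
tool_rot: [-3.141, -0.007, -3.017]
force: [-0.9, 0.6, -1.0]
width: -0.1
```

move_arm(
  series=[
    [[0.0002,-0.001,0],0],
    [[0.0002,-0.001,0],0],
  ],
)

```text
clock: 20.85
eef_pos: [562.2, 44.6, -13.3]
tool_rot: [3.141, -0.006, -3.016]
force: [-0.5, 3.0, 0.6]
width: 0.2
```

move_arm(
  series=[
    [[0.0002,-0.001,0],0],
    [[0.0002,-0.001,0],0],
  ],
)

```text
clock: 21.1
eef_pos: [562.3, 44.5, -13.2]
tool_rot: [3.14, -0.006, -3.016]
force: [0.3, 4.8, 0.1]
width: 0.0
```

move_arm(
  series=[
    [[0.0002,-0.001,0],0],
    [[0.0002,-0.001,0],0],
  ],
)

```text
clock: 21.35
eef_pos: [562.3, 44.4, -13.2]
tool_rot: [3.139, -0.005, -3.015]
force: [-1.2, 5.7, 0.3]
width: 0.0
```

It is firm against the end stop, with about 6 N and the TCP at jig y −84 as predicted. I'll back off along +y, lift and check.

move_arm(
  series=[
    [[-0.002,0.006,0],0],
    [[-0.005,0.02,0],0],
    [[-0.007,0.025,-0.03],0],
    [[-0.007,0.025,-0.08],0],
    [[0.01,0.025,-0.13],0.1],
  ],
)

```text
clock: 21.98
eef_pos: [550.9, 68.3, 118.2]
tool_rot: [3.14, -0.004, -3.117]
force: [0.1, 0.8, -0.5]
width: -0.2
```

Run:
```python
from h import *
jto(-40,-80,120,0)
```

```text
clk 21.98 [550.9  68.3 118.2] [ 3.14  -0.004 -3.117] w -0.2 F [ 0.1  0.8 -0.5]
row [ 0.06   -0.0084 -0.0016] 0.159
now jig [ 17.9 -62.2]
```

move_arm(
  series=[
    [[-0.02,-0.008,0],0.05],
    [[-0.045,-0.02,0],0.1],
    [[-0.07,-0.035,0],0.15],
    [[-0.07,-0.035,0],0.16],
    [[-0.07,-0.035,0],0.16],
  ],
)

```text
clock: 22.6
eef_pos: [620.7, 35.7, 117.5]
tool_rot: [3.141, -0.006, 3.007]
force: [-0.3, 0.2, -0.0]
width: 0.0
```

Run:
```python
from h import *
jto(90,-100,120,0)
c=cam("wrist");im=get_image("wrist")
a=JP[2]
def W(x,y,z): return [JP[0]+np.cos(a)*x-np.sin(a)*y,JP[1]+np.sin(a)*x+np.cos(a)*y,z]
p=w2pix(c,W(38.5,-108.5,26)); print(p.round(1))
u,v=int(p[0])-65,int(p[1])-48; print(u,v)
cv2.imwrite("pics/w10.png",cv2.resize(im[v:v+97,u:u+130],None,fx=6,fy=6,interpolation=cv2.INTER_CUBIC))
for q in[(38.5,-108.5,30),(58,-108,12),(58,-108,26),(38,-128,26),(15,-115,26)]: print(q,((w2pix(c,W(*q))-[u,v])*6).round())
```

```text
clk 22.60 [620.7  35.7 117.5] [ 3.141 -0.006  3.007] w 0.0 F [-0.3  0.2 -0. ]
row [ 0.0015 -0.015  -0.0025] -0.0
now jig [ 91.5 -85. ]
[292.5 142.6]
227 94
(38.5, -108.5, 30) [391. 293.]
(58, -108, 12) [406. 407.]
(58, -108, 26) [399. 417.]
(38, -128, 26) [268. 289.]
(15, -115, 26) [346. 134.]
```

View pics/w10.png

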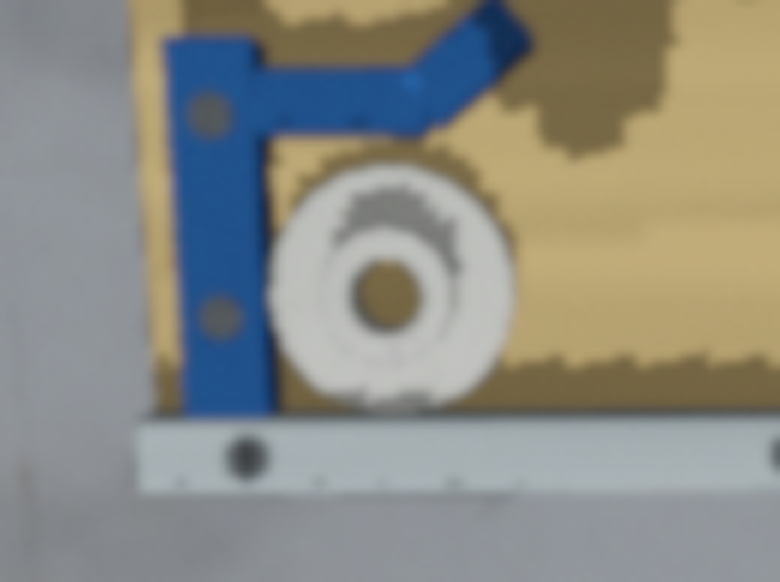

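The wheel's left edge (270) meets the end stop face (about 270), and its lower edge (about 410) meets the rail face. It lies flat and nothing else moved, so I'll hand in.

```bash
python3 -c "
from h import *
print(finish_job())"
```

```text
the job is handed in; nothing more can be done
None
```

The chain wheel is fully home in the blue pocket, and I handed the job in at about 22.6 s of the 42 s allowed. I pushed it straight across to the rail with a two-finger cradle, where the force rose to about 5–6 N. I then slid it along the rail with the shut fingers, tilted toward the rail, until it met the end stop at about 6 N.

**Last checks:** The final wrist picture shows the wheel touching both the end stop and the rail, lying flat, with the gripper clear of it. The end cap was still in place in the last scene view, taken mid-slide. I did not view the cap or the bench things again after that.

**What disagreed:**
- **TCP height:** the fingertips really stand about 30 mm behind the reported TCP. My first push therefore passed over the wheel without touching it. I found the offset with a probe on bare plywood, which pressed with about 31 N, and corrected for it.
- **Wheel position:** the first estimates from the scene and wrist cameras differed by about 8 mm. I settled the final positions by contact.

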